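# Try a valve spool in the slot gauge and bin it

## Task

Take the turned valve spool that stands nearer the slot gauge and try it, upright, between the gauge's two jaws, lowering it gently without forcing it. If it drops in right down to the base of the slot, stand it upright in the larger compartment of the grey sorting tray; if it stops on the lips of the jaws, stand it in the smaller compartment. Leave the other spool where it is.

Things in the scene. Friction and masses are not known exactly. Their poses are not given: they have to be found in the camera images.
- spool_a_mid (a point): Spool A: steel valve spool on end, 85 mm tall: a round body 42 mm high and above it (46 to 85 mm up) a 20 mm stem to hold it by. Of the two spools one has a good body of 27 mm diameter, the other an oversize one of 33 mm; which is which is not told, nor which is nearer the gauge. 0.15 to 0.31 kg. Point: on its axis, half-way up, 42.5 mm above its foot; z up its axis
- spool_b_mid (a point): Spool B: steel valve spool on end, 85 mm tall: a round body 42 mm high and above it (46 to 85 mm up) a 20 mm stem to hold it by. Of the two spools one has a good body of 27 mm diameter, the other an oversize one of 33 mm; which is which is not told, nor which is nearer the gauge. 0.15 to 0.31 kg. Point: on its axis, half-way up, 42.5 mm above its foot; z up its axis
- slot_gauge: fixed gauge: dark plate 100 x 112 x 10 mm, two bright jaws, tops 38 mm above the bench. The slot between them runs along x, 90 mm long, 30 mm wide, its middle at y = 0, its floor 10 mm above the bench; its lips are bevelled, 38 mm wide at the top. A good spool reaches the floor; an oversize one stops with its foot 34 mm above the bench. Origin: on the bench under the middle; z up
- sorting_tray: fixed grey steel tray 190 (x) x 95 mm, walls 4 mm thick, 30 mm high, floor 4 mm above the bench, turned any way. A wall divides it into a larger compartment (pass), x = -91 to +13 mm, middle at x = -39, and a smaller one (reject), x = +17 to +91 mm, middle at x = +54; both 87 mm wide in y. Origin: on the bench under the middle; z up
There are look-alikes about, which are no part of the job. What is shaped like the part that bears spool_a_mid but turquoise is not meant.

How it is judged:
By the outcome, as a careful person would: the job done as asked, in the order asked, and still so for the second after the job is handed in, with the robot touching nothing.
It also fails if it takes over 42 s, if anything falls off the work surface, if the arm or the gripper's body presses on something with over 40 N, if the wrist force passes 120 N, or if a joint passes its speed limit or range.

## Robot

A 6-joint arm with a two-finger parallel gripper is mounted at the origin on a cart in front of the work surface, level with it; the furniture and walls round the work are solid. World frame = base frame: x ahead of the robot, y to its left, z up, the work surface at z = 0. Lengths are in mm, angles in rad, forces in N, time in s.
With the tool pointing down it reaches from about 400 to 925 mm from the base axis. Payload 3.4 kg.
Tool frame: the origin (TCP) lies between the finger pads; the fingertips stand robot.tip_extent ahead of it and the grasp point (between the pads) lies 2 mm behind it (robot.tip_extent is the distance from the TCP to the fingertips, in mm); z points along the fingers, y is the line along which they close (so a half turn about z gives the same grasp; the last joint's range is limited). The gripper opens to 85 mm and grips with 20 to 120 N. Pads are 22 mm wide; open, the fingers measure 114 mm over their backs; the gripper's body (76 mm by 85 mm) begins 54 mm behind the grasp point. The pads swing forward as they close: fully open they stand 13 mm farther back than shut.
Start: joints at [-1.341, 0.307, 1.506, -0, 1.328, -0.073], TCP at [171.986, -548.682, 248.305] pointing down, gripper open.
Joint ranges: [-3.12, 3.12], [-1.05, 2.28], [0.14, 2.33], [-1.42, 4.57], [0.1, 2.73], [-2.68, 2.68]. Speed limits (rad/s): [2.57, 2.57, 3.14, 3.14, 3.14, 3.14].

## Interface

Orientations are given as a rotation vector (axis times angle).
In Python, from bench import robot gives the robot as it stands. The module is installed in compiled form; this text tells all that it offers.
- The arm moves only by the tool arm_command, never from a script. Its argument "moves" is a list of rows, each an object of numbers: "rx", "ry", "rz": the turn, a rotation vector about the tool's x, y, z in degrees; "x", "y", "z": the shift along the tool's x, y, z in mm; "gripper": the finger opening in mm, from 0 to 85.4. In form: [{"rx": .., "ry": .., "rz": .., "x": .., "y": .., "z": .., "gripper": ..}, ...]. A call has exactly 8 rows; each row shifts and turns the commanded pose from where the row before left it, along the tool's axes as they then stand; what a row does not reach is not made up. A row lasts 1/12 s, in which the tool goes at most 41.7 mm and 7.16 degrees, less where a joint would pass 70% of its speed; a pose out of reach is approached as far as the arm can. A call with a gripper value outside its range is refused whole. The fingers move at their own pace and stop on an object; the grip force is fixed at half the most. Time passes only in rows, so rows that do not move let the fingers close, or fill a call up. It gives the time, the measured TCP pose, the force, the opening and the grip force at its end, in the units of the state.
- robot.observe(): the state, without advancing time (a new reading comes with each control period).
- robot.camera(name): name is "scene" or "top" or "wrist"; returns a dict with "pixels" (420x560x3 uint8, blue, green, red), "camera_matrix" (3x3 intrinsics, pixels), "rvec" (rotation vector, rad) and "tvec" (3), from world to camera coordinates, as OpenCV has them. Camera axes: x right, y down, z forward; pixel columns grow to the right and rows downward; lengths in mm; the calibration is good to about 2 mm. A picture is of the moment at which its call begins. There is no depth.
- robot.finish_job(): hands the job in; it is judged then, once.
The state is a dict: "t": time; "joints": joint angles; "qvel": joint speeds; "effort": joint torques, N m; "tool_pos": TCP position; "orientation": TCP orientation; "force": force on the tool from outside, world axes, zero at the start; "torque": the same for the moment, N m; "finger_gap": finger opening in mm; "grip_force": force on a finger pad.
Only numpy, scipy, OpenCV 4.12 (cv2) and the standard library are available. Lean on these libraries where they do the work, as an engineer would, in place of code of your own. Each camera call takes 0.05 s, during which the arm holds its last target. There are 200 camera calls.

## Working session

There is one attempt and no reset: what is moved stays moved. The work goes in short steps, Python scripts to look and compute and a tool call to move; the robot and the scene stay as the last step left them, time stands still between calls to the robot, and variables do not carry over. Pictures are saved under pics/ and viewed, at most 10 in all, crops included, and the job is handed in when it is done.

Besides the shell and the picture viewer there is one more tool, called after "Call:" by a JSON object that holds its "api" and its "payload", one argument or row to a line. arm_command: Moves the arm, as the interface text tells. Its arguments: {"type":"object","properties":{"moves":{"type":"array"}},"required":["moves"]}

```bash
mkdir -p pics; cat > h.py <<'E'
import cv2,numpy as np
from bench import robot
def cam(n):
    c=robot.camera(n);R=cv2.Rodrigues(np.array(c["rvec"],float))[0];return np.array(c["pixels"]),np.array(c["camera_matrix"],float),R,np.array(c["tvec"],float).ravel()
def ray(u,v,K,R,t,z):
    d=R.T@np.linalg.inv(K)@[u,v,1];o=-R.T@t;return o+d*(z-o[2])/d[2]
def proj(p,K,R,t):
    q=K@(R@np.array(p,float)+t);return q[:2]/q[2]
E
python3 - <<'E'
from h import *
for n in("scene","top"):
    p,K,R,t=cam(n);cv2.imwrite(f"pics/{n}0.png",p);np.savez(f"{n}0.npz",p=p,K=K,R=R,t=t);print(n,-R.T@t)
s=robot.observe();print(s,robot.tip_extent)
E
```

```text
scene [ 19.07393563 896.64310698 505.04270185]
top [378.89385096  68.50311695 940.16543219]
{'t': 0.1, 'joints': array([-1.34050255e+00,  3.07511650e-01,  1.50750655e+00,  1.43928716e-05,
        1.32841876e+00, -7.34918951e-02]), 'qvel': array([-3.51798974e-04, -1.90664428e-03, -3.85495699e-03, -7.93674302e-05,
        1.79628627e-03,  5.30004302e-05]), 'effort': array([ 4.89545218e-04, -4.58529210e+01, -2.52606851e+01, -1.21533435e-04,
        5.60277316e-03, -1.04852242e-05]), 'tool_pos': array([ 171.85548499, -548.10960718,  247.47907972]), 'orientation': array([-3.10360402e+00, -4.75068883e-01,  2.04902355e-04]), 'force': array([-0.67389064, -0.62927457,  0.08766697]), 'torque': array([-0.03190241,  0.04524484, -0.01182788]), 'grip_force': 0.0, 'finger_gap': 85.17396646166911} 17.0
```

View pics/scene0.png

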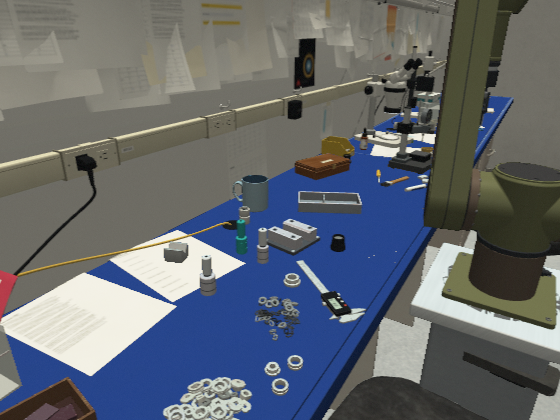

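View pics/top0.png

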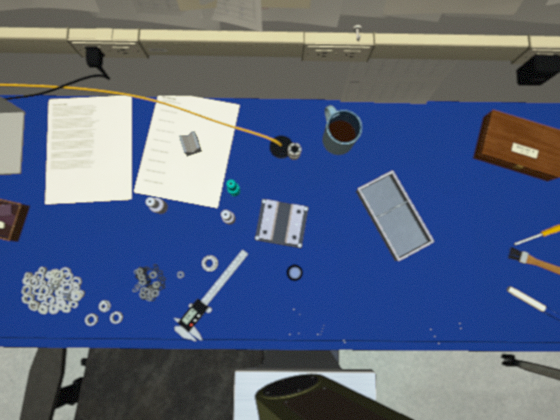

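Top view: candidates at (228,216), (155,205) and (294,151), plus a turquoise one at (232,186). The gauge is at (282,223) and the tray at (396,215). Next is an enlarged crop to tell them apart.

```bash
python3 - <<'E'
from h import *
s=np.load("scene0.npz");t=np.load("top0.npz")
a=cv2.resize(s["p"][195:305,185:325],None,fx=5.6,fy=5.6,interpolation=cv2.INTER_CUBIC)[:600]
b=cv2.resize(t["p"][130:265,130:445],None,fx=2.5,fy=2.5,interpolation=cv2.INTER_CUBIC)
cv2.imwrite("pics/c1.png",a[:, :784]);cv2.imwrite("pics/c2.png",b)
C=lambda u,v,z:ray(u,v,t["K"],t["R"],t["t"],z).round(1)
for u,v in((228,216),(155,205),(294,151)):
    p=C(u,v,85);print(p, proj(p,s["K"],s["R"],s["t"]))
print(C(282,223,38))
print(t["K"],s["K"])
E
```

```text
[490.7 174.7  85. ] [265.21875074 228.66793085]
[512.8 334.6  85. ] [212.80644255 255.2814584 ]
[639.5  31.8  85. ] [248.17319495 196.5462749 ]
[482.3  56.3  38. ]
[[395.26305506   0.         280.84172144]
 [  0.         395.26305506 205.41895743]
 [  0.           0.           1.        ]] [[416.34060447   0.         283.05121983]
 [  0.         416.34060447 211.52177695]
 [  0.           0.           1.        ]]
```

View pics/c1.png

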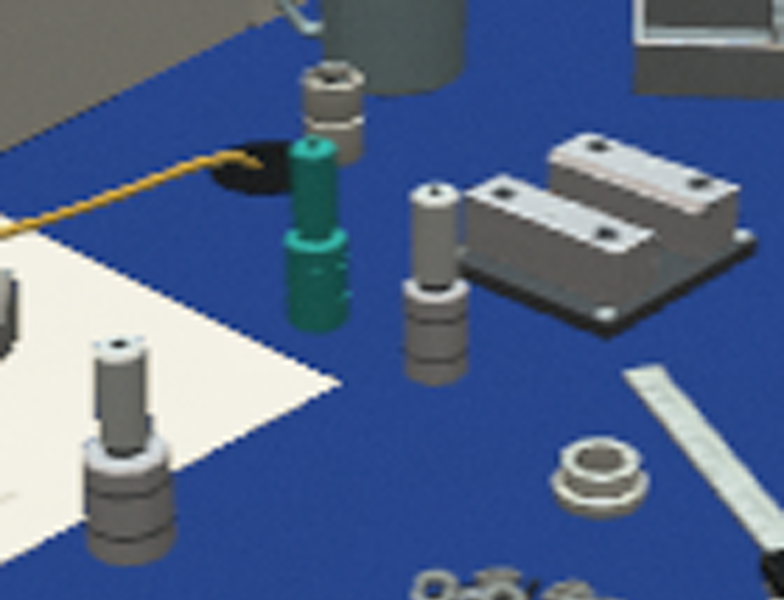

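View pics/c2.png

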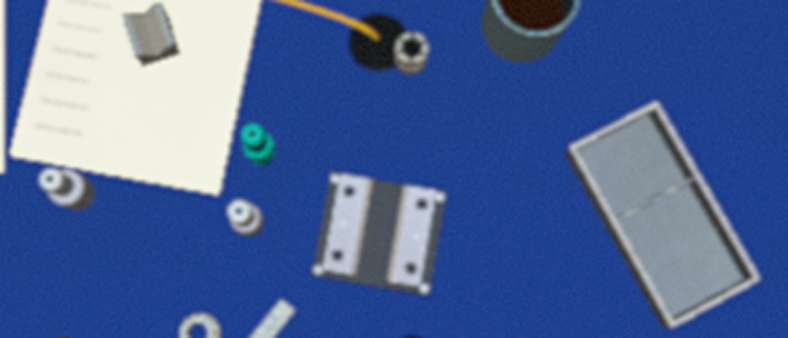

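The crop shows two spools: one at scene (263,240), stem top at top-view (226,214), and one at scene (207,275), top-view (150,202). The thing at top-view (294,151) is a hollow bush without a stem, and the turquoise one is excluded. The target is the first, about 120 mm from the gauge; the other is about 280 mm away. Next I measure.

```bash
python3 - <<'E'
from h import *
s=np.load("scene0.npz");t=np.load("top0.npz")
C=lambda u,v,z:ray(u,v,t["K"],t["R"],t["t"],z)
hsv=cv2.cvtColor(t["p"],cv2.COLOR_BGR2HSV);g=cv2.cvtColor(t["p"],cv2.COLOR_BGR2GRAY)
m=((hsv[...,1]<60)&(g>150)).astype(np.uint8)*255
def comps(m,x0,y0,x1,y1,amin):
    q=np.zeros_like(m);q[y0:y1,x0:x1]=m[y0:y1,x0:x1]
    return [c for c in cv2.findContours(q,0,2)[0] if cv2.contourArea(c)>amin]
for c in comps(m,250,190,315,255,80):
    b=cv2.boxPoints(cv2.minAreaRect(c));print("jaw",b.round(1).tolist());print(np.array([C(*p,38)[:2] for p in b]).round(1).tolist())
nb=((hsv[...,1]<110)).astype(np.uint8)*255
for c in comps(nb,345,160,445,270,1000):
    b=cv2.boxPoints(cv2.minAreaRect(c));print("tray",b.round(1).tolist());print(np.array([C(*p,30)[:2] for p in b]).round(1).tolist())
for nm,(x0,y0,x1,y1) in {"T":(215,200,245,230),"O":(140,190,172,220)}.items():
  for c in comps(nb,x0,y0,x1,y1,20):
    print(nm,cv2.boundingRect(c),cv2.minAreaRect(c))
# triangulate stem tops
def tri(a,b):
    P=[k["K"]@np.c_[k["R"],k["t"]] for k in(t,s)]
    X=cv2.triangulatePoints(*P,np.array(a,float).reshape(2,1),np.array(b,float).reshape(2,1)).ravel();return (X[:3]/X[3]).round(1)
print(tri((130+239.5/2.5,130+210/2.5),(185+435/5.6,195+191/5.6)),tri((150.2,202),(206.4,256.5)))
print(tri((130+253/2.5,130+133/2.5),(185+313/5.6,195+145/5.6)))
print(robot.observe()["t"])
E
```

```text
jaw [[284.70001220703125, 243.8000030517578], [291.3999938964844, 203.6999969482422], [307.3999938964844, 206.39999389648438], [300.79998779296875, 246.5]]
[[434.8, 49.6], [527.4, 35.1], [521.6, -2.1], [429.1, 13.0]]
jaw [[255.5, 238.6999969482422], [262.3999938964844, 198.6999969482422], [277.8999938964844, 201.3000030517578], [271.0, 241.39999389648438]]
[[445.4, 116.2], [538.4, 102.3], [532.6, 66.4], [439.8, 80.9]]
tray [[354.5, 189.0], [392.79998779296875, 167.3000030517578], [434.79998779296875, 241.6999969482422], [396.3999938964844, 263.3999938964844]]
[[565.8, -113.5], [619.6, -205.8], [444.2, -297.1], [393.7, -206.5]]
T (220, 209, 15, 15) ((227.0, 216.0), (14.0, 14.0), 90.0)
T (215, 200, 5, 9) ((217.0, 204.0), (8.0, 4.0), 90.0)
O (140, 190, 32, 24) ((155.5, 201.5), (23.0, 31.0), 90.0)
[494.8 179.5  84.8] [519.7 345.6  85.3]
[563.6 169.9  84.6]
0.1
```

Call:
{"api": "arm_command", "payload": {
  "moves": [
    {"rz":6.6},
    {"rz":6.6},
    {"rz":6.5},
    {"rz":6.5},
    {"x":17.5,"y":-27.8},
    {"x":17.5,"y":-27.8},
    {"x":17.5,"y":-27.8},
    {"x":17.5,"y":-27.8}
  ]
}}

```text
$.moves[0]: bad value
```

Call:
{"api": "arm_command", "payload": {
  "moves": [
    {"x":17.5,"y":-27.8},
    {"x":17.5,"y":-27.8},
    {"x":17.5,"y":-27.8},
    {"x":17.5,"y":-27.8},
    {"x":17.5,"y":-27.8},
    {"x":17.5,"y":-27.8},
    {"x":17.5,"y":-27.8},
    {"x":17.5,"y":-27.8}
  ]
}}

```text
$.moves[0]: bad value
```

```bash
cat >> h.py <<'E'
def go(*targets):
    s=robot.observe();R=cv2.Rodrigues(np.array(s["orientation"],float))[0]
    print("t",s["t"],"pos",s["tool_pos"].round(1),"ex",R[:,0].round(3),"ez",R[:,2].round(3),"F",s["force"].round(1),"gap",round(s["finger_gap"],1),round(s["grip_force"],1))
    print("yaw",np.degrees(np.arctan2(R[1,0],R[0,0])).round(2))
    for g in targets: print(g,"tool shift",(R.T@(np.array(g)-s["tool_pos"])).round(1))
E
python3 -c "
from h import *
go((494.8,179.5,150),(494.8,179.5,68))"
```

```text
t 0.1 pos [ 171.9 -548.1  247.5] ex [0.954 0.299 0.   ] ez [-0.     0.002 -1.   ] F [-0.7 -0.6  0.1] gap 85.2 0.0
yaw 17.41
(494.8, 179.5, 150) tool shift [ 525.8 -597.5   98.7]
(494.8, 179.5, 68) tool shift [ 525.8 -597.4  180.7]
```

Call:
{"api": "arm_command", "payload": {
  "moves": [
    {"rx":0,"ry":0,"rz":6.6,"x":0,"y":0,"z":0,"gripper":85},
    {"rx":0,"ry":0,"rz":6.6,"x":0,"y":0,"z":0,"gripper":85},
    {"rx":0,"ry":0,"rz":6.5,"x":0,"y":0,"z":0,"gripper":85},
    {"rx":0,"ry":0,"rz":6.5,"x":0,"y":0,"z":0,"gripper":85},
    {"rx":0,"ry":0,"rz":0,"x":17.5,"y":-27.8,"z":0,"gripper":85},
    {"rx":0,"ry":0,"rz":0,"x":17.5,"y":-27.8,"z":0,"gripper":85},
    {"rx":0,"ry":0,"rz":0,"x":17.5,"y":-27.8,"z":0,"gripper":85},
    {"rx":0,"ry":0,"rz":0,"x":17.5,"y":-27.8,"z":0,"gripper":85}
  ]
}}

```text
t: 0.77
tool_pos: [258.5, -448.2, 247.8]
orientation: [-3.131, 0.243, 0.001]
force: [0.8, -0.6, 0.4]
finger_gap: 84.9
grip_force: 0.0
```

Call:
{"api": "arm_command", "payload": {
  "moves": [
    {"rx":0,"ry":0,"rz":0,"x":17.5,"y":-27.8,"z":0,"gripper":85},
    {"rx":0,"ry":0,"rz":0,"x":17.5,"y":-27.8,"z":0,"gripper":85},
    {"rx":0,"ry":0,"rz":0,"x":17.5,"y":-27.8,"z":0,"gripper":85},
    {"rx":0,"ry":0,"rz":0,"x":17.5,"y":-27.8,"z":0,"gripper":85},
    {"rx":0,"ry":0,"rz":0,"x":17.5,"y":-27.8,"z":0,"gripper":85},
    {"rx":0,"ry":0,"rz":0,"x":17.5,"y":-27.8,"z":0,"gripper":85},
    {"rx":0,"ry":0,"rz":0,"x":17.5,"y":-27.8,"z":0,"gripper":85},
    {"rx":0,"ry":0,"rz":0,"x":17.5,"y":-27.8,"z":0,"gripper":85}
  ]
}}

```text
t: 1.43
tool_pos: [431.1, -249.5, 248.0]
orientation: [-3.132, 0.241, 0.001]
force: [0.5, -0.3, -0.1]
finger_gap: 85.0
grip_force: 0.0
```

```bash
python3 -c "
from h import *
go((494.8,179.5,150),(494.8,179.5,68),(483.6,57.7,250))"
```

```text
t 1.4333 pos [ 431.1 -249.5  248. ] ex [ 0.988 -0.153 -0.001] ez [-0.001  0.    -1.   ] F [ 0.5 -0.3 -0.1] gap 85.0 0.0
yaw -8.8
(494.8, 179.5, 150) tool shift [  -2.6 -433.7   98.2]
(494.8, 179.5, 68) tool shift [  -2.5 -433.7  180.2]
(483.6, 57.7, 250) tool shift [   4.9 -311.6   -1.9]
```

Call:
{"api": "arm_command", "payload": {
  "moves": [
    {"rx":0,"ry":0,"rz":0,"x":0.5,"y":-39,"z":0,"gripper":85},
    {"rx":0,"ry":0,"rz":0,"x":0.5,"y":-39,"z":0,"gripper":85},
    {"rx":0,"ry":0,"rz":0,"x":0.5,"y":-39,"z":0,"gripper":85},
    {"rx":0,"ry":0,"rz":0,"x":0.5,"y":-39,"z":0,"gripper":85},
    {"rx":0,"ry":0,"rz":0,"x":0.5,"y":-39,"z":0,"gripper":85},
    {"rx":0,"ry":0,"rz":0,"x":0.5,"y":-39,"z":0,"gripper":85},
    {"rx":0,"ry":0,"rz":0,"x":0.5,"y":-39,"z":0,"gripper":85},
    {"rx":0,"ry":0,"rz":0,"x":0.5,"y":-39,"z":0,"gripper":85}
  ]
}}

```text
t: 2.1
tool_pos: [481.7, 58.5, 248.1]
orientation: [3.132, -0.241, -0.001]
force: [0.5, -0.9, 0.1]
finger_gap: 85.2
grip_force: 0.0
```

```bash
python3 - <<'E'
from h import *
p,K,R,t=cam("wrist");cv2.imwrite("pics/w1.png",p);np.savez("w1.npz",p=p,K=K,R=R,t=t);print(-R.T@t)
go((494.8,179.5,150),(494.8,179.5,68),(483.6,57.7,250))
print(proj((483.6,57.7,38),K,R,t),proj((494.8,179.5,85),K,R,t))
E
```

```text
[554.56037739  47.66147937 374.26543435]
t 2.15 pos [483.   65.5 248.2] ex [ 0.989 -0.15   0.   ] ez [ 0.001  0.007 -1.   ] F [1.8 5.6 0.9] gap 85.0 0.0
yaw -8.6
(494.8, 179.5, 150) tool shift [  -5.4 -113.8   99. ]
(494.8, 179.5, 68) tool shift [  -5.5 -113.3  181. ]
(483.6, 57.7, 250) tool shift [ 1.7  7.6 -1.8]
[281.50474504 183.17564291] [149.04578281 201.9849145 ]
```

View pics/w1.png

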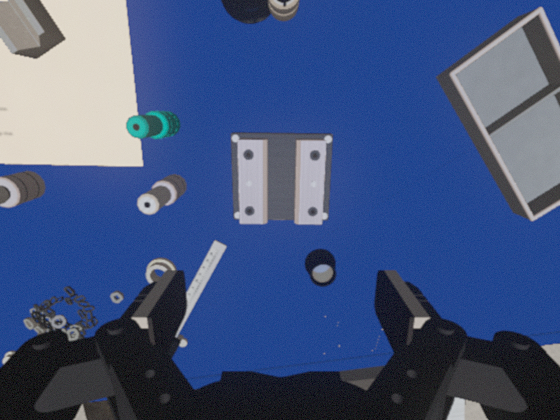

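Wrist view: slot gauge at (281,180) with slot vertical, target stem top (149,203), turquoise at (152,125), other spool at (10,188), tray at right with divider (525,110).

```bash
python3 - <<'E'
from h import *
w=np.load("w1.npz");p,K,R,t=[w[k] for k in("p","K","R","t")]
hsv=cv2.cvtColor(p,cv2.COLOR_BGR2HSV);g=cv2.cvtColor(p,cv2.COLOR_BGR2GRAY)
m=((hsv[...,1]<70)&(g>130)).astype(np.uint8)*255
def comps(m,x0,y0,x1,y1,amin):
    q=np.zeros_like(m);q[y0:y1,x0:x1]=m[y0:y1,x0:x1]
    return [c for c in cv2.findContours(q,0,2)[0] if cv2.contourArea(c)>amin]
for c in comps(m,225,120,340,235,500):
    b=cv2.boxPoints(cv2.minAreaRect(c));print("jaw",b.round(1).tolist(),np.array([ray(*q,K,R,t,38)[:2] for q in b]).round(1).tolist())
print(g[180,225:340].tolist())
for c in comps(m,134,185,164,218,30):
    e=cv2.fitEllipse(c);print("stem",e,ray(*e[0],K,R,t,85).round(1))
for q in((541,9),(440,75),(529,219)):print("tray",ray(*q,K,R,t,30).round(1))
print("divider",ray(489,132,K,R,t,30).round(1))
E
```

```text
jaw [[293.79998779296875, 223.89999389648438], [296.20001220703125, 134.10000610351562], [331.20001220703125, 135.10000610351562], [328.79998779296875, 224.8000030517578]] [[436.8, 51.3], [531.0, 35.5], [524.7, 0.8], [429.9, 13.7]]
jaw [[231.0, 134.0], [266.0, 134.0], [266.0, 223.0], [231.0, 223.0]] [[541.2, 100.2], [535.8, 65.4], [442.4, 81.2], [448.3, 118.9]]
[75, 70, 76, 75, 83, 76, 75, 81, 87, 95, 95, 88, 100, 139, 184, 189, 183, 182, 183, 182, 184, 179, 181, 186, 187, 186, 182, 184, 184, 183, 184, 185, 180, 184, 186, 188, 184, 179, 166, 164, 164, 153, 125, 97, 92, 96, 98, 99, 98, 93, 95, 94, 94, 95, 97, 95, 92, 99, 96, 93, 93, 97, 98, 91, 94, 91, 97, 90, 92, 100, 136, 163, 169, 167, 174, 186, 186, 181, 184, 181, 184, 184, 182, 180, 184, 181, 179, 177, 183, 183, 183, 187, 182, 182, 181, 185, 186, 183, 174, 142, 99, 88, 97, 96, 88, 76, 82, 73, 77, 77, 71, 77, 78, 73, 78]
stem ((147.67706298828125, 203.730224609375), (19.278406143188477, 22.116744995117188), 123.39940643310547) [493.4 181.2  85. ]
tray [ 607.4 -204.7   30. ]
tray [ 564.6 -111.7   30. ]
tray [ 399.6 -207.9   30. ]
divider [ 502.1 -160.8   30. ]
```

Call:
{"api": "arm_command", "payload": {
  "moves": [
    {"rx":0,"ry":0,"rz":0,"x":-0.9,"y":-19,"z":20,"gripper":70},
    {"rx":0,"ry":0,"rz":0,"x":-0.9,"y":-19,"z":20,"gripper":70},
    {"rx":0,"ry":0,"rz":0,"x":-0.9,"y":-19,"z":20,"gripper":70},
    {"rx":0,"ry":0,"rz":0,"x":-0.9,"y":-19,"z":20,"gripper":70},
    {"rx":0,"ry":0,"rz":0,"x":-0.9,"y":-19,"z":20,"gripper":70},
    {"rx":0,"ry":0,"rz":0,"x":-0.9,"y":-19,"z":18,"gripper":70},
    {"rx":0,"ry":0,"rz":0,"x":0,"y":0,"z":0,"gripper":70},
    {"rx":0,"ry":0,"rz":0,"x":0,"y":0,"z":0,"gripper":70}
  ]
}}

```text
t: 2.82
tool_pos: [493.1, 170.2, 129.0]
orientation: [3.131, -0.238, -0.005]
force: [-0.7, -0.1, 0.4]
finger_gap: 69.9
grip_force: 0.0
```

```bash
python3 - <<'E'
from h import *
p,K,R,t=cam("wrist");cv2.imwrite("pics/w2.png",p)
go((494,180.3,130),(494,180.3,68))
q=proj((494,180.3,85),K,R,t);print(q)
g=cv2.cvtColor(p,cv2.COLOR_BGR2GRAY);hsv=cv2.cvtColor(p,cv2.COLOR_BGR2HSV)
m=((hsv[...,1]<70)&(g>130)).astype(np.uint8)*255
u,v=q.astype(int);k=np.zeros_like(m);k[max(v-35,0):v+35,u-35:u+35]=255;m&=k
for c in cv2.findContours(m,0,2)[0]:
    if cv2.contourArea(c)>100:
        e=cv2.minEnclosingCircle(c);print(e,ray(*e[0],K,R,t,85).round(1))
E
```

```text
t 2.8667 pos [493.9 169.8 130. ] ex [ 0.988 -0.152 -0.001] ez [-0.001 -0.001 -1.   ] F [-0.4 -0.2 -0. ] gap 70.0 0.0
yaw -8.73
(494, 180.3, 130) tool shift [ -1.5 -10.4  -0. ]
(494, 180.3, 68) tool shift [ -1.4 -10.5  62. ]
[263.43360273 248.99196238]
((261.471435546875, 249.5), 17.53579330444336) [493.9 181.5  85. ]
((264.6573486328125, 224.8531494140625), 19.05116081237793) [508.2 177.2  85. ]
```

View pics/w2.png

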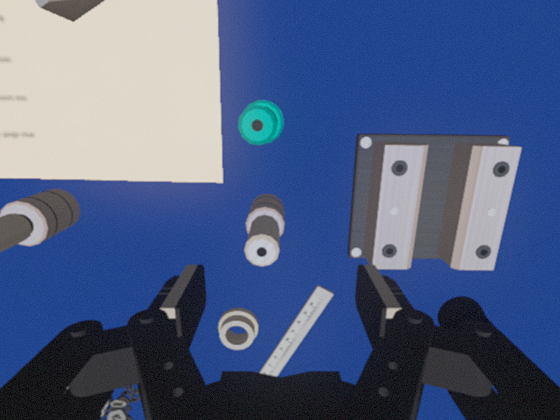

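The wrist view shows the target stem top at (262,250), ahead of the open fingers and clear of the gauge. I'll centre on it, descend and grip.

Call:
{"api": "arm_command", "payload": {
  "moves": [
    {"rx":0,"ry":0,"rz":0,"x":-1.7,"y":-11.5,"z":0,"gripper":60},
    {"rx":0,"ry":0,"rz":0,"x":0,"y":0,"z":10,"gripper":60},
    {"rx":0,"ry":0,"rz":0,"x":0,"y":0,"z":13,"gripper":60},
    {"rx":0,"ry":0,"rz":0,"x":0,"y":0,"z":13,"gripper":60},
    {"rx":0,"ry":0,"rz":0,"x":0,"y":0,"z":13,"gripper":60},
    {"rx":0,"ry":0,"rz":0,"x":0,"y":0,"z":13,"gripper":60},
    {"rx":0,"ry":0,"rz":0,"x":0,"y":0,"z":0,"gripper":60},
    {"rx":0,"ry":0,"rz":0,"x":0,"y":0,"z":0,"gripper":60}
  ]
}}

```text
t: 3.53
tool_pos: [494.1, 181.3, 68.1]
orientation: [3.132, -0.242, -0.001]
force: [-0.3, 0.3, 1.1]
finger_gap: 60.3
grip_force: 0.0
```

Call:
{"api": "arm_command", "payload": {
  "moves": [
    {"rx":0,"ry":0,"rz":0,"x":0,"y":0,"z":0,"gripper":30},
    {"rx":0,"ry":0,"rz":0,"x":0,"y":0,"z":0,"gripper":24},
    {"rx":0,"ry":0,"rz":0,"x":0,"y":0,"z":0,"gripper":22},
    {"rx":0,"ry":0,"rz":0,"x":0,"y":0,"z":0,"gripper":20},
    {"rx":0,"ry":0,"rz":0,"x":0,"y":0,"z":0,"gripper":10},
    {"rx":0,"ry":0,"rz":0,"x":0,"y":0,"z":0,"gripper":10},
    {"rx":0,"ry":0,"rz":0,"x":0,"y":0,"z":0,"gripper":10},
    {"rx":0,"ry":0,"rz":0,"x":0,"y":0,"z":0,"gripper":10}
  ]
}}

```text
t: 4.2
tool_pos: [494.8, 181.5, 69.2]
orientation: [3.132, -0.24, 0.002]
force: [-0.5, -2.5, 5.4]
finger_gap: 18.3
grip_force: 58.5
```

```bash
python3 - <<'E'
from h import *
go((493.9,181.5,68),(484.5,58.1,125))
E
```

```text
t 4.2 pos [494.8 181.5  69.2] ex [ 0.988 -0.153  0.001] ez [ 0.001 -0.    -1.   ] F [-0.5 -2.5  5.4] gap 18.3 58.5
yaw -8.77
(493.9, 181.5, 68) tool shift [-0.9  0.1  1.2]
(484.5, 58.1, 125) tool shift [  8.7 123.5 -55.8]
```

Call:
{"api": "arm_command", "payload": {
  "moves": [
    {"rx":0,"ry":0,"rz":0,"x":0,"y":0,"z":-10,"gripper":10},
    {"rx":0,"ry":0,"rz":0,"x":0,"y":0,"z":-23,"gripper":10},
    {"rx":0,"ry":0,"rz":0,"x":0,"y":0,"z":-23,"gripper":10},
    {"rx":0,"ry":0,"rz":0,"x":1,"y":14,"z":0,"gripper":10},
    {"rx":0,"ry":0,"rz":0,"x":1,"y":18,"z":0,"gripper":10},
    {"rx":0,"ry":0,"rz":0,"x":1.5,"y":18,"z":0,"gripper":10},
    {"rx":0,"ry":0,"rz":0,"x":1.5,"y":18,"z":0,"gripper":10},
    {"rx":0,"ry":0,"rz":0,"x":1.5,"y":18,"z":0,"gripper":10}
  ]
}}

```text
t: 4.87
tool_pos: [487.2, 95.3, 124.7]
orientation: [-3.132, 0.24, 0.0]
force: [0.3, -0.1, -1.3]
finger_gap: 18.0
grip_force: 58.8
```

Call:
{"api": "arm_command", "payload": {
  "moves": [
    {"rx":0,"ry":0,"rz":0,"x":1.5,"y":18,"z":0,"gripper":10},
    {"rx":0,"ry":0,"rz":0,"x":0.7,"y":12,"z":0,"gripper":10},
    {"rx":0,"ry":0,"rz":0,"x":0,"y":7.5,"z":0,"gripper":10},
    {"rx":0,"ry":0,"rz":0,"x":0,"y":0,"z":0,"gripper":10},
    {"rx":0,"ry":0,"rz":0,"x":0,"y":0,"z":0,"gripper":10},
    {"rx":0,"ry":0,"rz":0,"x":0,"y":0,"z":0,"gripper":10},
    {"rx":0,"ry":0,"rz":0,"x":0,"y":0,"z":0,"gripper":10},
    {"rx":0,"ry":0,"rz":0,"x":0,"y":0,"z":0,"gripper":10}
  ]
}}

```text
t: 5.53
tool_pos: [484.1, 59.0, 124.3]
orientation: [-3.132, 0.239, 0.0]
force: [-0.4, -0.8, -1.8]
finger_gap: 18.2
grip_force: 58.8
```

```bash
python3 - <<'E'
from h import *
p,K,R,t=cam("wrist");p2,*_=cam("scene")
cv2.imwrite("pics/w3.png",np.hstack([p[150:400,80:480],cv2.resize(p2[170:295,210:410],None,fx=2,fy=2,interpolation=2)]))
go((484.5,58.1,108))
for q in ((484.5,58.1,38),(484.5,58.1,0)):print(proj(q,K,R,t))
w=np.load("w1.npz");print([ray(u,180,w["K"],w["R"],w["t"],38).round(1) for u in(262.5,299.5)])
E
```

```text
t 5.6333 pos [484.1  58.9 124.3] ex [ 0.988 -0.152 -0.   ] ez [-0.  0. -1.] F [ 0.1  1.1 -1.4] gap 18.1 58.8
yaw -8.75
(484.5, 58.1, 108) tool shift [ 0.5  0.7 16.3]
[282.53652142 222.91761901]
[282.28483069 207.48191878]
[array([490. ,  76.9,  38. ]), array([484.1,  38.5,  38. ])]
```

View pics/w3.png

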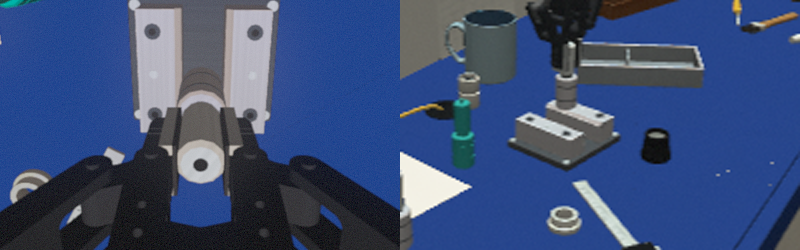

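Spool hangs upright over the slot (crop shows it between the jaws, foot about 56 mm up). I'll lower it gently.

Call:
{"api": "arm_command", "payload": {
  "moves": [
    {"rx":0,"ry":0,"rz":0,"x":0,"y":0.4,"z":5,"gripper":10},
    {"rx":0,"ry":0,"rz":0,"x":0,"y":0,"z":6,"gripper":10},
    {"rx":0,"ry":0,"rz":0,"x":0,"y":0,"z":4,"gripper":10},
    {"rx":0,"ry":0,"rz":0,"x":0,"y":0,"z":2,"gripper":10},
    {"rx":0,"ry":0,"rz":0,"x":0,"y":0,"z":2,"gripper":10},
    {"rx":0,"ry":0,"rz":0,"x":0,"y":0,"z":2,"gripper":10},
    {"rx":0,"ry":0,"rz":0,"x":0,"y":0,"z":1,"gripper":10},
    {"rx":0,"ry":0,"rz":0,"x":0,"y":0,"z":0,"gripper":10}
  ]
}}

```text
t: 6.3
tool_pos: [483.9, 57.9, 102.1]
orientation: [3.132, -0.241, -0.001]
force: [0.0, 0.1, -2.3]
finger_gap: 17.8
grip_force: 58.8
```

Call:
{"api": "arm_command", "payload": {
  "moves": [
    {"rx":0,"ry":0,"rz":0,"x":0,"y":0,"z":0.7,"gripper":10},
    {"rx":0,"ry":0,"rz":0,"x":0,"y":0,"z":0.7,"gripper":10},
    {"rx":0,"ry":0,"rz":0,"x":0,"y":0,"z":0.7,"gripper":10},
    {"rx":0,"ry":0,"rz":0,"x":0,"y":0,"z":0.7,"gripper":10},
    {"rx":0,"ry":0,"rz":0,"x":0,"y":0,"z":0.7,"gripper":10},
    {"rx":0,"ry":0,"rz":0,"x":0,"y":0,"z":0,"gripper":10},
    {"rx":0,"ry":0,"rz":0,"x":0,"y":0,"z":0,"gripper":10},
    {"rx":0,"ry":0,"rz":0,"x":0,"y":0,"z":0,"gripper":10}
  ]
}}

```text
t: 6.97
tool_pos: [484.0, 57.9, 98.8]
orientation: [-3.132, 0.241, 0.0]
force: [0.1, 0.4, -2.8]
finger_gap: 18.4
grip_force: 58.8
```

The foot is about 30 mm up, past the lips with no contact force. Continuing down gently.

Call:
{"api": "arm_command", "payload": {
  "moves": [
    {"rx":0,"ry":0,"rz":0,"x":0,"y":0,"z":2,"gripper":10},
    {"rx":0,"ry":0,"rz":0,"x":0,"y":0,"z":2,"gripper":10},
    {"rx":0,"ry":0,"rz":0,"x":0,"y":0,"z":2,"gripper":10},
    {"rx":0,"ry":0,"rz":0,"x":0,"y":0,"z":2,"gripper":10},
    {"rx":0,"ry":0,"rz":0,"x":0,"y":0,"z":2,"gripper":10},
    {"rx":0,"ry":0,"rz":0,"x":0,"y":0,"z":2,"gripper":10},
    {"rx":0,"ry":0,"rz":0,"x":0,"y":0,"z":2,"gripper":10},
    {"rx":0,"ry":0,"rz":0,"x":0,"y":0,"z":0,"gripper":10}
  ]
}}

```text
t: 7.63
tool_pos: [483.7, 57.9, 84.3]
orientation: [3.132, -0.241, -0.001]
force: [-0.7, -0.0, -1.4]
finger_gap: 17.8
grip_force: 58.8
```

Call:
{"api": "arm_command", "payload": {
  "moves": [
    {"rx":0,"ry":0,"rz":0,"x":0,"y":0,"z":1,"gripper":10},
    {"rx":0,"ry":0,"rz":0,"x":0,"y":0,"z":1,"gripper":10},
    {"rx":0,"ry":0,"rz":0,"x":0,"y":0,"z":1,"gripper":10},
    {"rx":0,"ry":0,"rz":0,"x":0,"y":0,"z":0.6,"gripper":10},
    {"rx":0,"ry":0,"rz":0,"x":0,"y":0,"z":0.6,"gripper":10},
    {"rx":0,"ry":0,"rz":0,"x":0,"y":0,"z":0.3,"gripper":10},
    {"rx":0,"ry":0,"rz":0,"x":0,"y":0,"z":0,"gripper":10},
    {"rx":0,"ry":0,"rz":0,"x":0,"y":0,"z":0,"gripper":10}
  ]
}}

```text
t: 8.3
tool_pos: [484.0, 57.9, 80.3]
orientation: [-3.132, 0.241, -0.0]
force: [-0.2, -0.0, -1.6]
finger_gap: 17.9
grip_force: 58.8
```

Call:
{"api": "arm_command", "payload": {
  "moves": [
    {"rx":0,"ry":0,"rz":0,"x":0,"y":0,"z":0.5,"gripper":10},
    {"rx":0,"ry":0,"rz":0,"x":0,"y":0,"z":0.5,"gripper":10},
    {"rx":0,"ry":0,"rz":0,"x":0,"y":0,"z":0.5,"gripper":10},
    {"rx":0,"ry":0,"rz":0,"x":0,"y":0,"z":0.3,"gripper":10},
    {"rx":0,"ry":0,"rz":0,"x":0,"y":0,"z":0,"gripper":10},
    {"rx":0,"ry":0,"rz":0,"x":0,"y":0,"z":0,"gripper":10},
    {"rx":0,"ry":0,"rz":0,"x":0,"y":0,"z":0,"gripper":10},
    {"rx":0,"ry":0,"rz":0,"x":0,"y":0,"z":0,"gripper":10}
  ]
}}

```text
t: 8.97
tool_pos: [484.2, 57.9, 79.2]
orientation: [3.132, -0.241, 0.001]
force: [-0.9, -0.9, 5.6]
finger_gap: 18.3
grip_force: 59.6
```

The spool touched down at TCP z 79.2, exactly 10 mm above the bench grasp height, with about 7 N. It reached the slot floor, so it passes and goes to the larger compartment. That compartment is the tray's near end, centred at about (473,-223).

Call:
{"api": "arm_command", "payload": {
  "moves": [
    {"rx":0,"ry":0,"rz":0,"x":0,"y":0,"z":-4,"gripper":10},
    {"rx":0,"ry":0,"rz":0,"x":0,"y":0,"z":-8,"gripper":10},
    {"rx":0,"ry":0,"rz":0,"x":0,"y":0,"z":-16,"gripper":10},
    {"rx":0,"ry":0,"rz":0,"x":0,"y":0,"z":-18,"gripper":10},
    {"rx":0,"ry":0,"rz":0,"x":0,"y":0,"z":-15,"gripper":10},
    {"rx":0,"ry":0,"rz":0,"x":1,"y":10,"z":0,"gripper":10},
    {"rx":0,"ry":0,"rz":0,"x":2,"y":18,"z":0,"gripper":10},
    {"rx":0,"ry":0,"rz":0,"x":3,"y":24,"z":0,"gripper":10}
  ]
}}

```text
t: 9.63
tool_pos: [481.8, 5.6, 139.6]
orientation: [-3.132, 0.237, -0.001]
force: [-0.2, 0.0, -1.7]
finger_gap: 17.9
grip_force: 58.8
```

Call:
{"api": "arm_command", "payload": {
  "moves": [
    {"rx":0,"ry":0,"rz":0,"x":3,"y":25,"z":0,"gripper":10},
    {"rx":0,"ry":0,"rz":0,"x":3,"y":25,"z":0,"gripper":10},
    {"rx":0,"ry":0,"rz":0,"x":3,"y":25,"z":0,"gripper":10},
    {"rx":0,"ry":0,"rz":0,"x":3,"y":25,"z":0,"gripper":10},
    {"rx":0,"ry":0,"rz":0,"x":3,"y":25,"z":0,"gripper":10},
    {"rx":0,"ry":0,"rz":0,"x":3,"y":25,"z":0,"gripper":10},
    {"rx":0,"ry":0,"rz":0,"x":3,"y":25,"z":0,"gripper":10},
    {"rx":0,"ry":0,"rz":0,"x":3,"y":25,"z":0,"gripper":10}
  ]
}}

```text
t: 10.3
tool_pos: [474.1, -197.3, 138.8]
orientation: [-3.132, 0.241, 0.002]
force: [-0.4, -0.1, -2.5]
finger_gap: 17.8
grip_force: 58.8
```

Call:
{"api": "arm_command", "payload": {
  "moves": [
    {"rx":0,"ry":0,"rz":0,"x":2,"y":17,"z":0,"gripper":10},
    {"rx":0,"ry":0,"rz":0,"x":0,"y":10,"z":0,"gripper":10},
    {"rx":0,"ry":0,"rz":0,"x":0,"y":0,"z":0,"gripper":10},
    {"rx":0,"ry":0,"rz":0,"x":0,"y":0,"z":0,"gripper":10},
    {"rx":0,"ry":0,"rz":0,"x":0,"y":0,"z":0,"gripper":10},
    {"rx":0,"ry":0,"rz":0,"x":0,"y":0,"z":0,"gripper":10},
    {"rx":0,"ry":0,"rz":0,"x":0,"y":0,"z":0,"gripper":10},
    {"rx":0,"ry":0,"rz":0,"x":0,"y":0,"z":0,"gripper":10}
  ]
}}

```text
t: 10.97
tool_pos: [473.0, -221.7, 139.6]
orientation: [-3.132, 0.239, 0.0]
force: [0.5, -0.3, -0.9]
finger_gap: 18.0
grip_force: 58.9
```

```bash
python3 - <<'E'
from h import *
p,K,R,t=cam("wrist")
go((473,-223,80),(473,-223,73.2))
s=robot.observe()["tool_pos"]
for a,b,col in((s[0],s[1],(0,0,255)),(473,-223,(0,255,0))):
    cv2.circle(p,tuple(int(i) for i in proj((a,b,4),K,R,t)),4,col,-1)
cv2.imwrite("pics/w4.png",p)
E
```

```text
t 11.0167 pos [ 473.1 -221.9  139.6] ex [ 0.988 -0.152  0.   ] ez [ 0. -0. -1.] F [ 0.9 -0.3 -2.3] gap 18.2 58.9
yaw -8.72
(473, -223, 80) tool shift [ 0.1  1.1 59.6]
(473, -223, 73.2) tool shift [ 0.1  1.1 66.4]
```

View pics/w4.png

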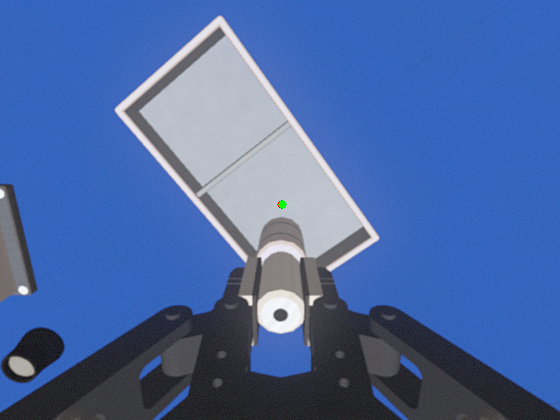

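The wrist view shows the larger compartment bounded by the divider (200,193)–(290,123) and corner (377,238). The target point at (282,204) is close to its middle. Lowering now.

Call:
{"api": "arm_command", "payload": {
  "moves": [
    {"rx":0,"ry":0,"rz":0,"x":0,"y":1,"z":8,"gripper":10},
    {"rx":0,"ry":0,"rz":0,"x":0,"y":0,"z":12,"gripper":10},
    {"rx":0,"ry":0,"rz":0,"x":0,"y":0,"z":12,"gripper":10},
    {"rx":0,"ry":0,"rz":0,"x":0,"y":0,"z":12,"gripper":10},
    {"rx":0,"ry":0,"rz":0,"x":0,"y":0,"z":9,"gripper":10},
    {"rx":0,"ry":0,"rz":0,"x":0,"y":0,"z":6,"gripper":10},
    {"rx":0,"ry":0,"rz":0,"x":0,"y":0,"z":3,"gripper":10},
    {"rx":0,"ry":0,"rz":0,"x":0,"y":0,"z":1,"gripper":10}
  ]
}}

```text
t: 11.68
tool_pos: [472.6, -223.5, 75.9]
orientation: [-3.132, 0.241, 0.001]
force: [-0.2, -0.1, -1.5]
finger_gap: 18.0
grip_force: 58.8
```

Call:
{"api": "arm_command", "payload": {
  "moves": [
    {"rx":0,"ry":0,"rz":0,"x":0,"y":0,"z":0.6,"gripper":10},
    {"rx":0,"ry":0,"rz":0,"x":0,"y":0,"z":0.6,"gripper":10},
    {"rx":0,"ry":0,"rz":0,"x":0,"y":0,"z":0.6,"gripper":10},
    {"rx":0,"ry":0,"rz":0,"x":0,"y":0,"z":0.5,"gripper":10},
    {"rx":0,"ry":0,"rz":0,"x":0,"y":0,"z":0.5,"gripper":10},
    {"rx":0,"ry":0,"rz":0,"x":0,"y":0,"z":0,"gripper":10},
    {"rx":0,"ry":0,"rz":0,"x":0,"y":0,"z":0,"gripper":10},
    {"rx":0,"ry":0,"rz":0,"x":0,"y":0,"z":0,"gripper":10}
  ]
}}

```text
t: 12.35
tool_pos: [472.8, -223.7, 73.8]
orientation: [3.132, -0.241, 0.0]
force: [0.5, -0.4, -1.6]
finger_gap: 18.2
grip_force: 58.8
```

Call:
{"api": "arm_command", "payload": {
  "moves": [
    {"rx":0,"ry":0,"rz":0,"x":0,"y":0,"z":0.4,"gripper":10},
    {"rx":0,"ry":0,"rz":0,"x":0,"y":0,"z":0.4,"gripper":10},
    {"rx":0,"ry":0,"rz":0,"x":0,"y":0,"z":0.2,"gripper":10},
    {"rx":0,"ry":0,"rz":0,"x":0,"y":0,"z":0,"gripper":10},
    {"rx":0,"ry":0,"rz":0,"x":0,"y":0,"z":0,"gripper":10},
    {"rx":0,"ry":0,"rz":0,"x":0,"y":0,"z":0,"gripper":10},
    {"rx":0,"ry":0,"rz":0,"x":0,"y":0,"z":0,"gripper":10},
    {"rx":0,"ry":0,"rz":0,"x":0,"y":0,"z":0,"gripper":10}
  ]
}}

```text
t: 13.02
tool_pos: [473.0, -223.8, 73.2]
orientation: [3.132, -0.241, 0.001]
force: [-0.8, 0.1, 5.8]
finger_gap: 18.2
grip_force: 59.6
```

It stands on the tray floor, with contact at the expected TCP z of 73.2. Releasing and withdrawing.

Call:
{"api": "arm_command", "payload": {
  "moves": [
    {"rx":0,"ry":0,"rz":0,"x":0,"y":0,"z":0,"gripper":20},
    {"rx":0,"ry":0,"rz":0,"x":0,"y":0,"z":0,"gripper":22},
    {"rx":0,"ry":0,"rz":0,"x":0,"y":0,"z":0,"gripper":26},
    {"rx":0,"ry":0,"rz":0,"x":0,"y":0,"z":0,"gripper":35},
    {"rx":0,"ry":0,"rz":0,"x":0,"y":0,"z":0,"gripper":45},
    {"rx":0,"ry":0,"rz":0,"x":0,"y":0,"z":0,"gripper":60},
    {"rx":0,"ry":0,"rz":0,"x":0,"y":0,"z":0,"gripper":60},
    {"rx":0,"ry":0,"rz":0,"x":0,"y":0,"z":0,"gripper":60}
  ]
}}

```text
t: 13.68
tool_pos: [472.8, -223.7, 72.7]
orientation: [-3.132, 0.241, 0.0]
force: [-0.8, -0.3, -0.2]
finger_gap: 60.1
grip_force: 0.0
```

Call:
{"api": "arm_command", "payload": {
  "moves": [
    {"rx":0,"ry":0,"rz":0,"x":0,"y":0,"z":-8,"gripper":60},
    {"rx":0,"ry":0,"rz":0,"x":0,"y":0,"z":-15,"gripper":60},
    {"rx":0,"ry":0,"rz":0,"x":0,"y":0,"z":-20,"gripper":60},
    {"rx":0,"ry":0,"rz":0,"x":0,"y":0,"z":-25,"gripper":60},
    {"rx":0,"ry":0,"rz":0,"x":0,"y":0,"z":-25,"gripper":60},
    {"rx":0,"ry":0,"rz":0,"x":0,"y":0,"z":-25,"gripper":60},
    {"rx":0,"ry":0,"rz":0,"x":0,"y":0,"z":-20,"gripper":60},
    {"rx":0,"ry":0,"rz":0,"x":0,"y":0,"z":0,"gripper":60}
  ]
}}

```text
t: 14.35
tool_pos: [475.4, -225.1, 215.9]
orientation: [3.128, -0.24, 0.013]
force: [1.0, -1.6, 0.4]
finger_gap: 59.9
grip_force: 0.0
```

```bash
python3 - <<'E'
from h import *
p,*_=cam("wrist");q,*_=cam("scene")
cv2.imwrite("pics/w5.png",np.hstack([p[:300,80:480],cv2.resize(q[170:320,200:400],None,fx=2,fy=2,interpolation=2)]))
go()
E
```

```text
t 14.45 pos [ 473.2 -223.9  212. ] ex [ 0.988 -0.153  0.003] ez [ 0.002 -0.001 -1.   ] F [0.4 0.4 0.2] gap 59.8 0.0
yaw -8.79
```

View pics/w5.png

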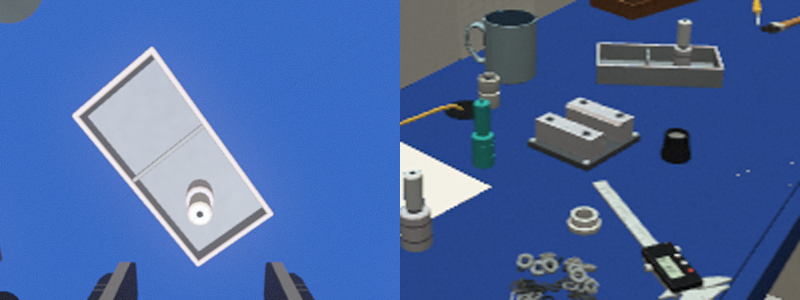

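The spool stands upright in the larger compartment, at crop (200,200). The other spool is untouched at right-hand crop (415,210), and the gripper is clear.

```bash
python3 -c "
from bench import robot
print(robot.finish_job())"
```

```text
the job is handed in; nothing more can be done
None
```

The spool nearer the gauge went right down to the slot floor, so I stood it upright in the larger (pass) compartment of the tray, left the other spool alone and handed the job in at about 14.5 s.

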